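# Unclip the two narrow modules from the sprung rail

## Robot

A 6-joint arm with a two-finger parallel gripper is mounted at the origin on a cart in front of the work surface, level with it; the furniture and walls round the work are solid. World frame = base frame: x ahead of the robot, y to its left, z up, the work surface at z = 0. Lengths are in mm, angles in degrees, forces in N, time in s.
With the tool pointing down it reaches from about 350 to 775 mm from the base axis. Payload 5.5 kg.
Tool frame: the origin (TCP) lies midway between the tips of the shut fingers; the grasp point (between the pads) lies 19 mm behind it (bot.hold_point_z is the distance from the TCP to the grasp point, in mm); z points along the fingers, y is the line along which they close (so a half turn about z gives the same grasp; the last joint's range is limited). The gripper opens to 85 mm and grips with 20 to 120 N. Pads are 22 mm wide; open, the fingers measure 114 mm over their backs; the gripper's body (76 mm by 85 mm) begins 54 mm behind the grasp point. The pads swing forward as they close: fully open they stand 13 mm farther back than shut.
Start: joints at [58.866, 17.945, 2.641, 74.691, 0, 82.002], TCP at [225.955, 528.788, 231.323] pointing down, gripper open.
Joint ranges: [-158.12, 158.12], [-49.38, 96.58], [-58.88, 72.47], [-126.05, 133.96], [-84.25, 85.87], [-180, 180]. Speed limits (degrees/s): [147.25, 147.25, 180, 180, 180, 180].

## Interface

Orientations are given as [roll, pitch, yaw] about the fixed x, y, z axes, in that order (R = Rz(yaw) Ry(pitch) Rx(roll)).
In Python, from rig import bot gives the robot as it stands.
- The arm moves only by the tool send_rows, never from a script. Its argument "increments" is a list of rows, each an object of numbers: "ax", "ay", "az": the turn, a rotation vector about the world's x, y, z each as a share of pi/2 rad, from -1 to 1; "dx", "dy", "dz": the shift along the world's x, y, z each as a share of 0.15 m, from -1 to 1; "jaw": the gripper's target within -1 to 1 (fully open at 1, half-way at 0, shut at -1). A call has 1 to 12 rows; each row is the pose to reach, as a shift and turn from the pose commanded when the call began; what a row does not reach only later rows make up. A row lasts 1/12 s, in which the tool goes at most 41.7 mm and 7.16 degrees, less where a joint would pass 70% of its speed; a pose out of reach is approached as far as the arm can. A call with a number of a shift or a turn outside -1 to 1 is refused whole. A call with a gripper value outside its range is refused whole. The fingers move at their own pace and stop on an object; the grip force is fixed at half the most. Time passes only in rows, so rows that repeat a pose let the fingers close. It gives the time, the measured TCP pose, the force, the opening and the grip force at its end, in the units of the state.
- bot.read_state(): the state, without advancing time (a new reading comes with each control period).
- bot.grab_frame(name): name is "scene" or "top" or "wrist"; returns a dict with "pixels" (480x640x3 uint8, blue, green, red), "depth" (480x640 float32, mm along the optical axis (not along the pixel's ray), 0 where there is no reading), "vfov" (degrees; the focal length in pixels is half the picture's height over the tangent of half this angle, whatever the lens; pixels are square), "cx", "cy" (the principal point, pixels), "dist_coeffs" ([k1, k2, p1, p2, k3] as OpenCV has them; the pictures are not rectified), "R" (3x3) and "t" (3): a world point X has camera coordinates R X + t; the wrist camera has in their place "T_tool_cam" (4x4, takes a point from camera to tool coordinates, whose origin is the TCP and whose axes are the flange's). Camera axes: x right, y down, z forward; pixel columns grow to the right and rows downward; lengths in mm; the calibration is good to about 2 mm. A picture is of the moment at which its call begins: read the wrist's pose just before it.
- bot.sign_off(): hands the job in; it is judged then, once.
Trained networks look in the newest picture that a camera, given by its name, has taken for a name from the list of things; names that differ only in an ending like _2 or _b are one class to them, and where a whole thing is asked for, a point or a joint stands for the part that bears it (a point fixed in the world has none). Each returns a list of dicts, best first, with "confidence" (0 to 1); they miss things now and then, are a little off and sometimes report something else, mostly with a low value. They report only what shows in the picture. A call takes as long as a camera call.
- bot.search_frame(camera, label): "box" ([left, top, width, height] in pixels, round what is visible of it).
The state is a dict: "time_s": time; "joint_positions": joint angles; "joint_vel": joint speeds; "effort": joint torques, N m; "position": TCP position; "ee_rot": TCP orientation; "force": force on the tool from outside, world axes, zero at the start; "moment": the same for the moment, N m; "width": finger opening in mm; "finger_force": force on a finger pad.
Only numpy, scipy, OpenCV 4.12 (cv2) and the standard library are available. Lean on these libraries where they do the work, as an engineer would, in place of code of your own. Each camera call takes 0.05 s, during which the arm holds its last target. There are 200 camera calls.

## Task

Pull the two narrow modules off the sloping rail on the bench, straight out against their spring catches, and stand them on their feet in the open steel tray. Their housings are thin, so grip them lightly and set them down rather than drop them. Leave the two wide modules clipped on and do not disturb the other things on the bench.

Things in the scene. Friction and masses are not known exactly. Their poses are not given: they have to be found in the camera images.
- stand: fixed sheet-metal stand, 92 mm deep (x), 156 mm wide (y); origin: centre of its underside, front towards its -x. Its mounting face slopes up to the back at 25 degrees (outward normal (-0.423, 0, 0.906) in its frame). A rail runs along y on the face with four seats at y = -54, -18, 18 and 54 mm, one module in each, undersides on the face.
- rail_mid (a point): centre of the stand's mounting face, 45 mm above the stand's origin. At each seat two sprung steel catches, above and below along the slope, overlap the module's feet by 2.5 mm; they and their housings rise at most 14 mm off the face. A straight pull of about 9 to 14 N along the normal snaps a module out, free after 8 mm; there is no button or lever.
- narrow_1: grey clip-on module, 18 mm wide (y, along the rail). Origin: centre of its underside, feet at z = 0; z points out through its front, x up the slope on the rail. Base 46 mm long (x), z 6 to 20 mm; above it a nose 38 mm long (x), 18 mm wide, z 20 to 47 mm: grip it there across the 38 mm. Feet reach x = +-30 mm at z 0 to 7 mm. To be removed; squeeze it at most 45 N a finger.
- narrow_2: grey clip-on module, 18 mm wide (y, along the rail). Origin: centre of its underside, feet at z = 0; z points out through its front, x up the slope on the rail. Base 46 mm long (x), z 6 to 20 mm; above it a nose 38 mm long (x), 18 mm wide, z 20 to 47 mm: grip it there across the 38 mm. Feet reach x = +-30 mm at z 0 to 7 mm. To be removed; squeeze it at most 45 N a finger.
- wide_1: grey clip-on module, 30 mm wide (y, along the rail). Origin: centre of its underside, feet at z = 0; z points out through its front, x up the slope on the rail. Base 46 mm long (x), z 6 to 20 mm; above it a nose 38 mm long (x), 30 mm wide, z 20 to 47 mm: grip it there across the 38 mm. Feet reach x = +-30 mm at z 0 to 7 mm. Stays on the rail.
- wide_2: grey clip-on module, 30 mm wide (y, along the rail). Origin: centre of its underside, feet at z = 0; z points out through its front, x up the slope on the rail. Base 46 mm long (x), z 6 to 20 mm; above it a nose 38 mm long (x), 30 mm wide, z 20 to 47 mm: grip it there across the 38 mm. Feet reach x = +-30 mm at z 0 to 7 mm. Stays on the rail.
- parts_tray: fixed open steel tray, 100 (x) x 92 (y) mm outside, 22 mm high, walls 4 mm, inside 92 x 84 mm; origin at the centre of its underside, the inner floor 4 mm above it, z up. It stands at one of two places, front left or front centre.
- wax_block: pale block of thread wax lying flat, 39 x 50 x 18 mm, origin under its centre; bystander
- oil_bottle: red plastic oiler with a thin spout, 48 x 57 x 151 mm, upright, origin under its centre; bystander
- brass_knob: turned brass knob, 24 mm across, 28 mm high, upright, origin under its centre; bystander
- reel: thread reel standing on its flange, 29 mm across, 50 mm high, origin under its centre; bystander

How it is judged (in metres and radians):
At the end, for the whole second after the job is handed in: Both narrow modules stand on their feet on the tray's floor (underside no more than 4 mm above the inner floor, within 0.12 rad of upright), wholly inside its walls, at rest; both wide modules are still clipped on the rail, within 6 mm of where they were (x of narrow_1 in the frame of parts_tray between -0.04 and 0.04 m and y of narrow_1 in the frame of parts_tray between -0.036 and 0.036 m and z of each of narrow_1, narrow_2 in the frame of parts_tray below 0.008 m and angle between each of narrow_1, narrow_2's own z axis and vertical below 0.12 rad and linear speed of each of narrow_1, narrow_2 below 0.02 m/s and x of narrow_2 in the frame of parts_tray between -0.04 and 0.04 m and y of narrow_2 in the frame of parts_tray between -0.036 and 0.036 m and distance of each of wide_1, wide_2 from where it was at the start of the episode below 0.006 m); the robot touches nothing.
It fails at once if a narrow module is squeezed too hard (over 90 N in all, about 45 N a finger) (contact force between the fingers and narrow_1 above 90 N or contact force between the fingers and narrow_2 above 90 N).
It fails at once if a narrow module is dropped (falls over about 10 mm out of the fingers) or banged into the tray (over 60 N) (contact force between any of narrow_1, narrow_2 and parts_tray above 60 N or (contact force between the fingers and narrow_1 below 0.1 N and linear speed of narrow_1 above 0.45 m/s) or (contact force between the fingers and narrow_2 below 0.1 N and linear speed of narrow_2 above 0.45 m/s)).
It fails at once if a wide module is pulled off the rail (distance of any of wide_1, wide_2 from where it was at the start of the episode above 0.01 m).
It fails at once if the wax block, oil bottle, brass knob or thread reel is disturbed (moved over 20 mm) (distance of any of wax_block, oil_bottle, brass_knob, reel from where it was at the start of the episode above 0.02 m).
It also fails if it takes over 64 s, if anything falls off the work surface, if the arm or the gripper's body presses on something with over 40 N, if the wrist force passes 120 N, or if a joint passes its speed limit or range.

## Working session

There is one attempt and no reset: what is moved stays moved. The work goes in short steps, Python scripts to look and compute and a tool call to move; the robot and the scene stay as the last step left them, time stands still between calls to the robot, and variables do not carry over. Pictures are saved under pics/ and viewed, at most 10 in all, crops included, and the job is handed in when it is done.

Besides the shell and the picture viewer there is one more tool, called after ">>>" as a command line: name --argument value ..., lists and objects as JSON in quotes. send_rows: Moves the arm, as the interface text tells. Its arguments: {"type":"object","properties":{"increments":{"type":"array"}},"required":["increments"]}

```bash
mkdir -p pics
cat > h.py <<'E'
import numpy as np,cv2
from rig import bot
from scipy.spatial.transform import Rotation as Ro
def cloud(f,T=None):
    h,w=f["depth"].shape; fl=h/2/np.tan(np.radians(f["vfov"])/2)
    K=np.array([[fl,0,f["cx"]],[0,fl,f["cy"]],[0,0,1.]])
    u,v=np.meshgrid(np.arange(w),np.arange(h))
    p=cv2.undistortPoints(np.stack([u,v],-1).reshape(-1,1,2).astype(np.float64),K,np.array(f["dist_coeffs"],float)).reshape(h,w,2)
    d=f["depth"][...,None].astype(float)
    P=np.concatenate([p*d,d],-1)
    if "R" in f: W=(P-np.array(f["t"]))@np.array(f["R"])
    else:
        M=np.array(f["T_tool_cam"]);P=P@M[:3,:3].T+M[:3,3]
        W=P@T[0].T+T[1]
    W[f["depth"]==0]=np.nan
    return W
E
python3 - <<'E'
from h import *
s=bot.read_state();print(s)
for c in("scene","top"):
    f=bot.grab_frame(c);cv2.imwrite(f"pics/{c}0.png",f["pixels"]);W=cloud(f);np.save(c+"0.npy",W)
    for n in("stand","narrow_1","wide_1","parts_tray","wax_block","oil_bottle","brass_knob","reel"):
        for r in bot.search_frame(c,n)[:3]:
            x,y,w,h=[int(a) for a in r["box"]];
            q=W[y+h//4:y+3*h//4+1,x+w//4:x+3*w//4+1].reshape(-1,3)
            print(c,n,round(r["confidence"],2),[x,y,w,h],np.nanmedian(q,0).round(0))
E
```

```text
{'time_s': 0.0, 'joint_positions': array([5.88639759e+01, 1.79908230e+01, 2.57738795e+00, 7.46909014e+01,
       5.03558693e-05, 8.20020956e+01]), 'joint_vel': array([ 0.0148729 , -0.01783603, -0.07864435, -0.0386758 ,  0.0608188 ,
       -0.02396107]), 'effort': array([ 1.59401818e-03, -4.80626750e+01,  2.98532724e+01,  1.91081723e-02,
       -1.79333369e-04, -2.24368236e-06]), 'position': array([225.68283154, 528.30539218, 230.41163004]), 'ee_rot': array([-1.79896685e+02, -1.45669062e-02,  1.56861867e+02]), 'force': array([ 0.89245141, -0.12863141, -0.26942065]), 'moment': array([-0.03422741,  0.00399614,  0.03741514]), 'finger_force': 0.0, 'width': 85.90319159164663}
scene stand 0.75 [406, 232, 85, 78] [ 503. -327.   56.]
scene narrow_1 0.77 [418, 241, 15, 25] [ 515. -271.   80.]
scene narrow_1 0.63 [446, 257, 22, 24] [ 500. -344.   78.]
scene wide_1 0.78 [429, 248, 25, 29] [ 506. -309.   78.]
scene wide_1 0.59 [458, 262, 23, 34] [ 488. -373.   78.]
scene parts_tray 0.65 [303, 255, 44, 39] [426. -77.   2.]
scene wax_block 0.55 [162, 218, 16, 19] [386. 341.  10.]
scene oil_bottle 0.91 [233, 210, 30, 54] [382.  95.  78.]
scene oil_bottle 0.69 [445, 255, 22, 27] [ 501. -341.   79.]
scene brass_knob 0.62 [365, 292, 16, 16] [ 395. -205.    7.]
scene reel 0.71 [327, 210, 9, 19] [573. -19.  35.]
top stand 0.59 [411, 188, 89, 60] [ 526. -322.   75.]
top narrow_1 0.57 [311, 238, 54, 58] [426. -83.   5.]
top narrow_1 0.54 [450, 206, 24, 30] [ 521. -334.   84.]
top wide_1 0.87 [469, 212, 25, 30] [ 508. -369.   90.]
top wide_1 0.84 [433, 203, 21, 25] [ 532. -294.   84.]
top parts_tray 0.68 [416, 198, 19, 29] [ 540. -262.   60.]
top parts_tray 0.57 [311, 239, 54, 57] [425. -83.   5.]
top wax_block 0.87 [131, 270, 19, 21] [395. 345.  19.]
top oil_bottle 0.97 [235, 270, 31, 19] [400.  96. 104.]
top brass_knob 0.62 [386, 271, 11, 14] [ 403. -196.   29.]
top reel 0.47 [299, 182, 13, 20] [584. -12.  51.]
```

Run:
```python
from h import *
a=cv2.imread("pics/top0.png")[160:310,290:510];b=cv2.imread("pics/scene0.png")[200:320,290:510]
cv2.imwrite("pics/c0.png",np.vstack([cv2.resize(a,None,fx=2.2,fy=2.2,interpolation=2),cv2.resize(b,None,fx=2.2,fy=2.2,interpolation=2)]))
W=np.load("top0.npy")
P=W[180:260,400:510].reshape(-1,3)
# nose tops: z 60-120
m=(P[:,2]>60)&(P[:,2]<130)&(np.abs(P[:,0]-515)<60)&(np.abs(P[:,1]+320)<90)
q=P[m];print(m.sum(),q.min(0),q.max(0))
for lab,(r0,r1,c0,c1) in dict(tray=(235,300,305,370)).items():
    T=W[r0:r1,c0:c1].reshape(-1,3);t=T[(T[:,2]>14)&(T[:,2]<30)]
    print(lab,cv2.minAreaRect(t[:,:2].astype(np.float32)),t[:,2].mean())
print(cv2.minAreaRect(q[:,:2].astype(np.float32)))
```

```text
2141 [ 479.07071094 -409.62144248   60.02886192] [ 574.75682016 -255.16101096  101.35276858]
tray ((422.2695007324219, -83.39591979980469), (100.08085632324219, 91.98617553710938), 20.425508499145508) 22.6165010215035
((534.4373168945312, -328.8778381347656), (150.22491455078125, 84.0054931640625), 76.8821029663086)
```

View pics/c0.png

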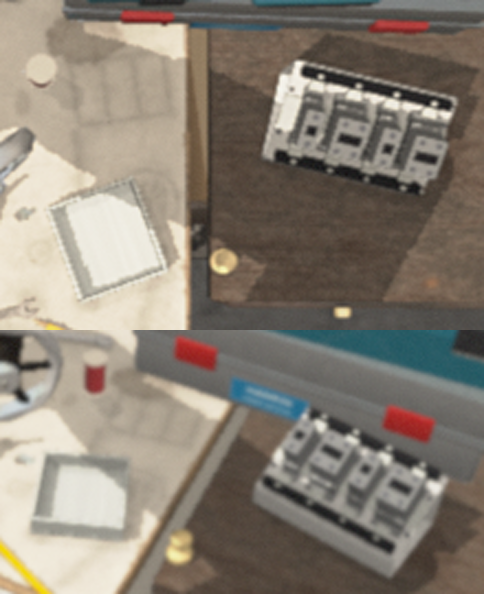

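>>> send_rows --increments '[{"dx": 1, "dy": -1, "az": -0.22}, {"dx": 1, "dy": -1, "az": -0.22}, {"dx": 1, "dy": -1, "az": -0.22}, {"dx": 1, "dy": -1, "az": -0.22}, {"dx": 1, "dy": -1, "az": -0.22}, {"dx": 1, "dy": -1, "az": -0.22}]'

```text
invalid input
```

>>> send_rows --increments '[{"dx": 0.3, "dy": -1, "az": -0.22}, {"dx": 0.3, "dy": -1, "az": -0.22}, {"dx": 0.3, "dy": -1, "az": -0.22}, {"dx": 0.3, "dy": -1, "az": -0.22}]'

```text
invalid input
```

>>> send_rows --increments '[{"dy": -1, "az": -0.22}, {"dy": -1, "az": -0.22}, {"dy": -1, "az": -0.22}, {"dy": -1, "az": -0.22}]'

```text
invalid input
```

>>> send_rows --increments '[{"dy": -1, "az": -0.22}, {"dy": -1, "az": -0.22}, {"dy": -1, "az": -0.22}, {"dy": -1, "az": -0.22}]'

```text
invalid input
```

Run:
```python
from h import *
s=bot.read_state();print(s["time_s"],s["position"],s["ee_rot"],s["joint_positions"])
f=bot.grab_frame("wrist");print(f["T_tool_cam"],f["vfov"])
W=np.load("top0.npy");P=W.reshape(-1,3)
# fence behind stand
for x in range(480,700,20):
    q=P[(abs(P[:,0]-x)<10)&(P[:,1]<-220)&(P[:,1]>-430)];print(x,len(q),np.round(np.nanpercentile(q[:,2],[5,50,98]),0) if len(q) else'')
```

```text
0.9 [225.96985688 528.80479842 231.36867252] [1.79988811e+02 2.46951236e-03 1.56865721e+02] [ 5.88657335e+01  1.79418289e+01  2.64323635e+00  7.46899833e+01
 -8.88226780e-04  8.20000120e+01]
[[-1.05600889e-03 -9.66272075e-01 -2.57521187e-01  6.50334660e+01]
 [ 9.99999393e-01 -9.39788669e-04 -5.74386522e-04 -6.05716761e-01]
 [ 3.12998162e-04 -2.57521637e-01  9.66272481e-01 -1.41506774e+02]
 [ 0.00000000e+00  0.00000000e+00  0.00000000e+00  1.00000000e+00]] 61.57797653719112
480 1032 [-3.  3. 84.]
500 1054 [-143.   43.   94.]
520 957 [-404.   76.   97.]
540 940 [-399.   61.   97.]
560 883 [-399.   63.   80.]
580 729 [-401.    3.   80.]
600 800 [-400.    1.    6.]
620 1546 [ -2.   3. 187.]
640 2955 [  2. 171. 215.]
660 1320 [209. 213. 217.]
680 1315 [209. 213. 218.]
```

>>> send_rows --increments '[{"dx": 1, "dy": -1, "dz": 0, "ax": 0, "ay": 0, "az": -0.22, "jaw": 1}, {"dx": 1, "dy": -1, "dz": 0, "ax": 0, "ay": 0, "az": -0.22, "jaw": 1}, {"dx": 1, "dy": -1, "dz": 0, "ax": 0, "ay": 0, "az": -0.22, "jaw": 1}, {"dx": 1, "dy": -1, "dz": 0, "ax": 0, "ay": 0, "az": -0.22, "jaw": 1}, {"dx": 1, "dy": -1, "dz": 0, "ax": 0, "ay": 0, "az": -0.22, "jaw": 1}, {"dx": 1, "dy": -1, "dz": 0, "ax": 0, "ay": 0, "az": -0.22, "jaw": 1}]'

```text
time_s: 1.45
position: [380.3, 374.7, 231.4]
ee_rot: [180.0, 0.1, 136.7]
force: [0.8, 0.3, 0.1]
width: 85.3
finger_force: 0.0
```

>>> send_rows --increments '[{"dx": 0.3, "dy": -1, "dz": 0, "ax": 0, "ay": 0, "az": -0.22, "jaw": 1}, {"dx": 0.3, "dy": -1, "dz": 0, "ax": 0, "ay": 0, "az": -0.22, "jaw": 1}, {"dx": 0.3, "dy": -1, "dz": 0, "ax": 0, "ay": 0, "az": -0.22, "jaw": 1}, {"dx": 0.3, "dy": -1, "dz": 0, "ax": 0, "ay": 0, "az": -0.22, "jaw": 1}]'

```text
time_s: 1.78
position: [421.2, 226.7, 231.4]
ee_rot: [180.0, 0.0, 117.0]
force: [0.2, -0.4, -0.1]
width: 85.3
finger_force: 0.0
```

>>> send_rows --increments '[{"dx": 0, "dy": -1, "dz": 0, "ax": 0, "ay": 0, "az": -0.22, "jaw": 1}, {"dx": 0, "dy": -1, "dz": 0, "ax": 0, "ay": 0, "az": -0.22, "jaw": 1}, {"dx": 0, "dy": -1, "dz": 0, "ax": 0, "ay": 0, "az": -0.22, "jaw": 1}, {"dx": 0, "dy": -1, "dz": 0, "ax": 0, "ay": 0, "az": -0.22, "jaw": 1}]'

```text
time_s: 2.12
position: [420.5, 76.1, 231.5]
ee_rot: [180.0, 0.1, 97.1]
force: [-0.2, -0.2, 0.6]
width: 85.6
finger_force: 0.0
```

>>> send_rows --increments '[{"dx": 0, "dy": -1, "dz": 0, "ax": 0, "ay": 0, "az": -0.22, "jaw": 1}, {"dx": 0, "dy": -1, "dz": 0, "ax": 0, "ay": 0, "az": -0.22, "jaw": 1}, {"dx": 0, "dy": -1, "dz": 0, "ax": 0, "ay": 0, "az": -0.22, "jaw": 1}, {"dx": 0, "dy": -1, "dz": 0, "ax": 0, "ay": 0, "az": -0.22, "jaw": 1}]'

```text
time_s: 2.45
position: [420.9, -74.2, 231.6]
ee_rot: [179.9, 0.1, 77.3]
force: [1.1, 0.4, -0.0]
width: 85.2
finger_force: 0.0
```

>>> send_rows --increments '[{"dx": 0, "dy": -1, "dz": 0.4, "ax": 0, "ay": 0, "az": 0, "jaw": 1}, {"dx": 0, "dy": -1, "dz": 0.4, "ax": 0, "ay": 0, "az": 0, "jaw": 1}, {"dx": 0, "dy": -1, "dz": 0.4, "ax": 0, "ay": 0, "az": 0, "jaw": 1}, {"dx": 0, "dy": -1, "dz": 0.4, "ax": 0, "ay": 0, "az": 0, "jaw": 1}]'

```text
time_s: 2.78
position: [420.8, -223.4, 292.5]
ee_rot: [179.9, 0.0, 77.6]
force: [0.8, 0.7, 0.1]
width: 85.5
finger_force: 0.0
```

>>> send_rows --increments '[{"dx": 0.23, "dy": -0.53, "dz": -0.33, "ax": -0.062, "ay": -0.27, "az": 0, "jaw": 1}, {"dx": 0.23, "dy": -0.53, "dz": -0.33, "ax": -0.062, "ay": -0.27, "az": 0, "jaw": 1}, {"dx": 0.23, "dy": -0.53, "dz": -0.33, "ax": -0.062, "ay": -0.27, "az": 0, "jaw": 1}, {"dx": 0.23, "dy": -0.53, "dz": -0.33, "ax": -0.062, "ay": -0.27, "az": 0, "jaw": 1}, {"dx": 0.23, "dy": -0.53, "dz": -0.33, "ax": -0.062, "ay": -0.27, "az": 0, "jaw": 1}, {"dx": 0.23, "dy": -0.53, "dz": -0.33, "ax": -0.062, "ay": -0.27, "az": 0, "jaw": 1}, {"dx": 0.23, "dy": -0.53, "dz": -0.33, "ax": -0.062, "ay": -0.27, "az": 0, "jaw": 1}]'

```text
time_s: 3.37
position: [456.1, -300.9, 243.1]
ee_rot: [155.1, 0.3, 77.6]
force: [0.5, -0.2, 0.7]
width: 85.5
finger_force: 0.0
```

```bash
cat >> h.py <<'E'
def wrist(name):
    s=bot.read_state();f=bot.grab_frame("wrist")
    T=(Ro.from_euler("xyz",s["ee_rot"],degrees=True).as_matrix(),np.array(s["position"]))
    W=cloud(f,T);cv2.imwrite(f"pics/{name}.png",f["pixels"]);np.save(name+".npy",W);return s,f,W
E
python3 - <<'E'
from h import *
s,f,W=wrist("w1");print(s["position"],s["ee_rot"],s["joint_positions"])
for n in("narrow_1","wide_1","stand"):
    for r in bot.search_frame("wrist",n)[:3]:
        x,y,w,h=[int(a) for a in r["box"]];q=W[y+h//4:y+3*h//4+1,x+w//4:x+3*w//4+1].reshape(-1,3)
        print(n,round(r["confidence"],2),[x,y,w,h],np.nanmedian(q,0).round(1))
E
```

```text
[ 456.13896674 -300.92399795  243.12282864] [155.05758746   0.30601121  77.63314739] [-50.02121047  -2.90751054 -25.21534645  47.31312228  14.70162503
  54.93454455]
narrow_1 0.98 [268, 150, 66, 30] [ 523.4 -268.8   86.9]
narrow_1 0.75 [269, 232, 69, 38] [ 511.4 -335.5   85.4]
wide_1 0.82 [267, 186, 69, 45] [ 516.1 -301.    87.4]
wide_1 0.74 [270, 265, 65, 54] [ 501.7 -368.2   86.8]
stand 0.94 [235, 133, 127, 173] [ 515.7 -311.4   78.4]
```

View pics/w1.png

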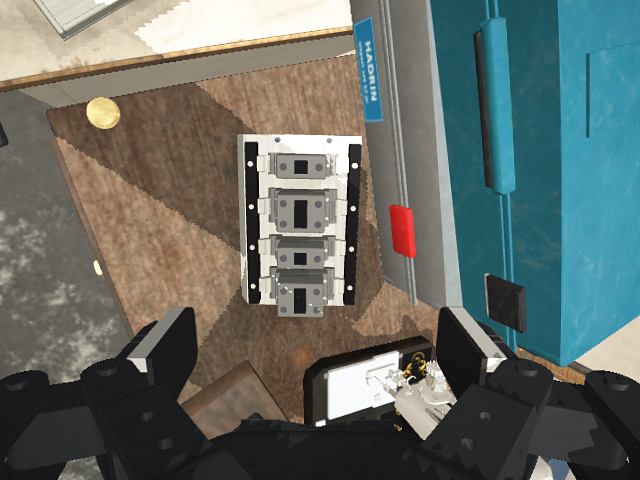

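Run:
```python
from h import *
W=np.load("w1.npy");P=W[130:325,235:365].reshape(-1,3);P=P[~np.isnan(P).any(1)]
yaw=-13
for it in range(3):
    R=Ro.from_euler("zy",[yaw,-25],degrees=True)  # provisional
    R=(Ro.from_euler("z",yaw,degrees=True)*Ro.from_euler("y",-25,degrees=True)).as_matrix() # cols: slope-x,y,n
    Q=P@R; 
    z0=np.percentile(Q[:,2],97)
    top=Q[abs(Q[:,2]-z0)<4]
    A=np.c_[top[:,:2],np.ones(len(top))];k=np.linalg.lstsq(A,top[:,2],rcond=None)[0]
    # yaw from edges: low/high x per y column
    e=[]
    for b in np.arange(top[:,1].min()+2,top[:,1].max()-2,3):
        t=top[abs(top[:,1]-b)<1.5]
        if len(t)>15:e.append((b,np.percentile(t[:,0],2),np.percentile(t[:,0],98)))
    e=np.array(e);m=np.abs((e[:,2]-e[:,1])-38)<6
    g=np.polyfit(e[m,0],(e[m,1]+e[m,2])/2,1)
    print(yaw,"plane slopes deg",np.degrees(k[:2]).round(2),"z0",z0.round(1),"edge slope deg",np.degrees(np.arctan(g[0])).round(2),"mean len",(e[m,2]-e[m,1]).mean().round(1))
    yaw-=np.degrees(np.arctan(g[0]))/np.cos(np.radians(25))
h,ed=np.histogram(top[:,1],bins=np.arange(top[:,1].min(),top[:,1].max()+2,2));print(ed.round(0)[0],h)
ys=np.sort(top[:,1]);gap=np.where(np.diff(ys)>2.5)[0];seg=np.split(ys,gap+1)
for c in seg:
    if len(c)<30:continue
    t=top[(top[:,1]>=c[0])&(top[:,1]<=c[-1])];lo,hi=np.percentile(t[:,:2],1,axis=0),np.percentile(t[:,:2],99,axis=0)
    cc=np.r_[(lo+hi)/2,np.median(t[:,2])];print(hi-lo,cc.round(1),"top centre world",(R@cc).round(1),"underside",(R@(cc-[0,0,47])).round(1))
f=Q[(Q[:,2]<z0-40)&(Q[:,2]>z0-55)];print("face",np.percentile(f[:,2]-z0,[10,50,90]))
print("rail dir",R[:,1],"n",R[:,2], "tool axes wanted euler",Ro.from_matrix(np.c_[R[:,1],R[:,0],-R[:,2]]).as_euler("xyz",degrees=True))
```

```text
-13 plane slopes deg [ 0.13 -0.24] z0 -161.6 edge slope deg 0.41 mean len 35.9
-13.454799504794972 plane slopes deg [ 0.14 -0.05] z0 -162.3 edge slope deg -0.01 mean len 35.9
-13.438902561610734 plane slopes deg [ 0.14 -0.06] z0 -162.3 edge slope deg 0.0 mean len 35.9
-264.0 [ 74  96  94 105 108  92 112 109 100 107 101 100 116 109 142  23   0   0
   0   0   0  82 110 103 116 108 120 111 121 133  19   0   0   0   0   3
  96 123 118 114 122 122 125 126 117 129 122 129 133 128 141  13   0   0
   0   0   0 114 133 136 131 135 139 135 138 137  15]
[37.10277107 29.32434649] [ 554.7 -249.1 -163.2] top centre world [ 498.1 -375.1   86.5] underside [ 517.4 -379.7   43.9]
[36.71198154 17.35588353] [ 554.8 -213.  -163.2] top centre world [ 506.6 -340.1   86.5] underside [ 525.9 -344.7   43.9]
[36.70368949 29.30058144] [ 554.9 -177.2 -163.1] top centre world [ 515.  -305.3   86.6] underside [ 534.3 -309.9   44. ]
[37.13036337 17.74133791] [ 554.6 -141.3 -163.3] top centre world [ 523.1 -270.3   86.4] underside [ 542.4 -274.9   43.8]
face [-49.1644999  -47.35667288 -41.3568463 ]
rail dir [2.32408343e-01 9.72618302e-01 6.93889390e-18] n [-0.41104626  0.09822001  0.90630779] tool axes wanted euler [1.55000000e+02 1.27222187e-14 7.65610974e+01]
```

>>> send_rows --increments '[{"dx": 0.282, "dy": -0.248, "dz": -0.92, "ax": 0, "ay": 0, "az": -0.012, "jaw": 0.45}, {"dx": 0.282, "dy": -0.248, "dz": -0.92, "ax": 0, "ay": 0, "az": -0.012, "jaw": 0.45}, {"dx": 0.282, "dy": -0.248, "dz": -0.92, "ax": 0, "ay": 0, "az": -0.012, "jaw": 0.45}, {"dx": 0.282, "dy": -0.248, "dz": -0.92, "ax": 0, "ay": 0, "az": -0.012, "jaw": 0.45}, {"dx": 0.282, "dy": -0.248, "dz": -0.92, "ax": 0, "ay": 0, "az": -0.012, "jaw": 0.45}, {"dx": 0.282, "dy": -0.248, "dz": -0.92, "ax": 0, "ay": 0, "az": -0.012, "jaw": 0.45}, {"dx": 0.282, "dy": -0.248, "dz": -0.92, "ax": 0, "ay": 0, "az": -0.012, "jaw": 0.45}]'

```text
time_s: 4.15
position: [498.6, -338.2, 105.2]
ee_rot: [155.0, 0.3, 76.6]
force: [0.6, -0.3, 0.4]
width: 62.2
finger_force: 0.0
```

Run:
```python
from h import *
s,f,W=wrist("w2");print(s["position"],s["ee_rot"],s["width"])
print(bot.search_frame("wrist","narrow_1")[:3])
```

```text
[ 498.61609225 -338.19649613  105.17851969] [155.00551714   0.28785606  76.57243348] 62.2490177955787
[{'box': [261.2, 246.2, 112.2, 69.8], 'confidence': 0.8}, {'box': [254.5, 94.5, 123.6, 52.0], 'confidence': 0.77}]
```

View pics/w2.png

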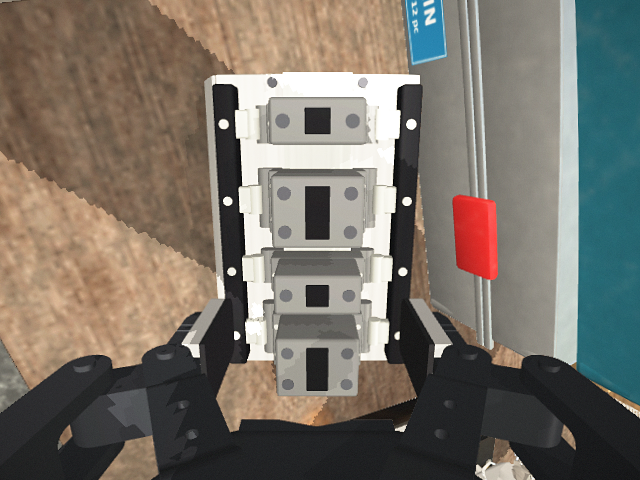

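>>> send_rows --increments '[{"dx": 0.032, "dy": -0.008, "dz": -0.071, "ax": 0, "ay": 0, "az": 0, "jaw": 0.45}, {"dx": 0.064, "dy": -0.016, "dz": -0.142, "ax": 0, "ay": 0, "az": 0, "jaw": 0.45}, {"dx": 0.096, "dy": -0.023, "dz": -0.213, "ax": 0, "ay": 0, "az": 0, "jaw": 0.45}, {"dx": 0.127, "dy": -0.031, "dz": -0.283, "ax": 0, "ay": 0, "az": 0, "jaw": 0.45}, {"dx": 0.127, "dy": -0.031, "dz": -0.283, "ax": 0, "ay": 0, "az": 0, "jaw": 0.2}, {"dx": 0.127, "dy": -0.031, "dz": -0.283, "ax": 0, "ay": 0, "az": 0, "jaw": 0.05}, {"dx": 0.127, "dy": -0.031, "dz": -0.283, "ax": 0, "ay": 0, "az": 0, "jaw": 0.0}, {"dx": 0.127, "dy": -0.031, "dz": -0.283, "ax": 0, "ay": 0, "az": 0, "jaw": 0.0}]'

```text
time_s: 4.92
position: [517.2, -343.1, 63.0]
ee_rot: [155.0, 0.3, 76.5]
force: [0.6, 0.1, -0.7]
width: 42.8
finger_force: 0.0
```

>>> send_rows --increments '[{"dx": 0, "dy": 0, "dz": 0, "ax": 0, "ay": 0, "az": 0, "jaw": -0.05}, {"dx": 0, "dy": 0, "dz": 0, "ax": 0, "ay": 0, "az": 0, "jaw": -0.08}, {"dx": 0, "dy": 0, "dz": 0, "ax": 0, "ay": 0, "az": 0, "jaw": -0.1}, {"dx": 0, "dy": 0, "dz": 0, "ax": 0, "ay": 0, "az": 0, "jaw": -0.12}, {"dx": 0, "dy": 0, "dz": 0, "ax": 0, "ay": 0, "az": 0, "jaw": -0.12}]'

```text
time_s: 5.33
position: [517.6, -343.3, 62.5]
ee_rot: [154.9, 0.3, 76.5]
force: [-0.8, 0.4, 5.8]
width: 38.0
finger_force: 11.7
```

>>> send_rows --increments '[{"dx": 0, "dy": 0, "dz": 0, "ax": 0, "ay": 0, "az": 0, "jaw": -0.14}, {"dx": 0, "dy": 0, "dz": 0, "ax": 0, "ay": 0, "az": 0, "jaw": -0.14}, {"dx": 0, "dy": 0, "dz": 0, "ax": 0, "ay": 0, "az": 0, "jaw": -0.14}]'

```text
time_s: 5.58
position: [517.6, -343.2, 62.6]
ee_rot: [154.9, 0.3, 76.5]
force: [-1.5, 1.4, 7.0]
width: 37.4
finger_force: 34.8
```

>>> send_rows --increments '[{"dx": -0.007, "dy": 0.0017, "dz": 0.015, "ax": 0, "ay": 0, "az": 0, "jaw": -0.14}, {"dx": -0.014, "dy": 0.0033, "dz": 0.03, "ax": 0, "ay": 0, "az": 0, "jaw": -0.14}, {"dx": -0.021, "dy": 0.005, "dz": 0.045, "ax": 0, "ay": 0, "az": 0, "jaw": -0.14}, {"dx": -0.028, "dy": 0.0067, "dz": 0.06, "ax": 0, "ay": 0, "az": 0, "jaw": -0.14}, {"dx": -0.034, "dy": 0.008, "dz": 0.075, "ax": 0, "ay": 0, "az": 0, "jaw": -0.14}, {"dx": -0.041, "dy": 0.01, "dz": 0.09, "ax": 0, "ay": 0, "az": 0, "jaw": -0.14}]'

```text
time_s: 6.08
position: [509.8, -340.7, 74.7]
ee_rot: [155.2, 0.2, 76.5]
force: [-0.4, 0.4, -0.2]
width: 37.5
finger_force: 35.6
```

>>> send_rows --increments '[{"dx": -0.05, "dy": 0.012, "dz": 0.11, "ax": 0, "ay": 0, "az": 0, "jaw": -0.14}, {"dx": -0.1, "dy": 0.024, "dz": 0.22, "ax": 0, "ay": 0, "az": 0, "jaw": -0.14}, {"dx": -0.15, "dy": 0.036, "dz": 0.33, "ax": 0, "ay": 0, "az": 0, "jaw": -0.14}, {"dx": -0.2, "dy": 0.048, "dz": 0.45, "ax": 0, "ay": 0, "az": 0, "jaw": -0.14}, {"dx": -0.2, "dy": 0.048, "dz": 0.45, "ax": 0, "ay": 0, "az": 0, "jaw": -0.14}]'

```text
time_s: 6.5
position: [480.3, -334.5, 145.4]
ee_rot: [154.9, 0.4, 76.5]
force: [1.1, -1.7, -0.9]
width: 37.7
finger_force: 35.5
```

Run:
```python
from h import *
s,f,W=wrist("w3");print(s["position"],s["ee_rot"],s["width"],s["force"],s["finger_force"])
R=Ro.from_euler("xyz",s["ee_rot"],degrees=True).as_matrix()
Q=(W-s["position"])@R  # tool coords
m=(abs(Q[...,1])<19)&(Q[...,0]>-14)&(Q[...,0]<14)&(Q[...,2]<45)
q=Q[m];print(len(q));
print(np.histogram(q[:,2],bins=np.arange(-40,48,4)))
q=q[(q[:,2]>-32)&(q[:,2]<-20)]
print("face in tool",q.min(0),np.median(q,0),q.max(0), np.linalg.lstsq(np.c_[q[:,:2],np.ones(len(q))],q[:,2],rcond=None)[0])
a=W[...,:]
np.save("T1.npy",0)
```

```text
[ 480.26847567 -334.51648092  145.36068514] [154.94370757   0.37884867  76.47654353] 37.72266526216367 [ 1.10876848 -1.7357908  -0.86402133] 35.52933096885681
18187
(array([ 275,  165,  255, 5895,  651,  577,  524,  501,  437,  378,  415,
        354,  320,  102,   22,    8,    0,    0,    0,    0,    0]), array([-40, -36, -32, -28, -24, -20, -16, -12,  -8,  -4,   0,   4,   8,
        12,  16,  20,  24,  28,  32,  36,  40,  44]))
face in tool [-12.17519795 -18.99459932 -31.9381065 ] [  2.37749047   0.24882694 -26.36307754] [ 10.80731779  18.97736973 -20.00101604] [ 1.12886462e-01 -1.13573975e-02 -2.63020106e+01]
```

View pics/w3.png

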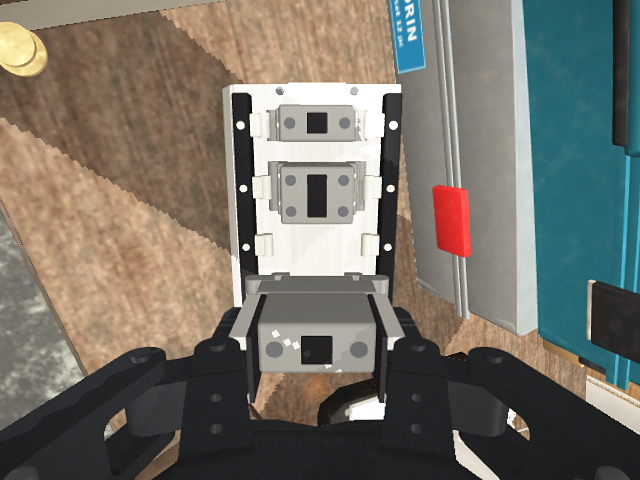

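>>> send_rows --increments '[{"dx": -0.05, "dy": 0.1, "dz": 0.2, "ax": 0.01, "ay": 0.05, "az": 0, "jaw": -0.14}, {"dx": -0.1, "dy": 0.25, "dz": 0.4, "ax": 0.02, "ay": 0.1, "az": 0, "jaw": -0.14}, {"dx": -0.15, "dy": 0.4, "dz": 0.5, "ax": 0.03, "ay": 0.15, "az": 0, "jaw": -0.14}, {"dx": -0.2, "dy": 0.6, "dz": 0.5, "ax": 0.045, "ay": 0.2, "az": 0, "jaw": -0.14}, {"dx": -0.25, "dy": 0.8, "dz": 0.5, "ax": 0.055, "ay": 0.23, "az": 0, "jaw": -0.14}, {"dx": -0.3, "dy": 0.95, "dz": 0.5, "ax": 0.0645, "ay": 0.27, "az": 0, "jaw": -0.14}, {"dx": -0.3, "dy": 1, "dz": 0.5, "ax": 0.0645, "ay": 0.27, "az": 0, "jaw": -0.14}]'

```text
time_s: 7.13
position: [435.0, -181.2, 215.9]
ee_rot: [-179.6, 0.2, 76.8]
force: [-0.3, -0.4, -1.2]
width: 37.4
finger_force: 35.5
```

>>> send_rows --increments '[{"dx": -0.02, "dy": 0.15, "dz": 0, "ax": 0, "ay": 0, "az": 0.06, "jaw": -0.14}, {"dx": -0.04, "dy": 0.3, "dz": -0.1, "ax": 0, "ay": 0, "az": 0.12, "jaw": -0.14}, {"dx": -0.07, "dy": 0.5, "dz": -0.2, "ax": 0, "ay": 0, "az": 0.19, "jaw": -0.14}, {"dx": -0.1, "dy": 0.65, "dz": -0.3, "ax": 0, "ay": 0, "az": 0.26, "jaw": -0.14}, {"dx": -0.13, "dy": 0.76, "dz": -0.4, "ax": 0, "ay": 0, "az": 0.33, "jaw": -0.14}, {"dx": -0.13, "dy": 0.8, "dz": -0.4, "ax": 0, "ay": 0, "az": 0.376, "jaw": -0.14}, {"dx": -0.13, "dy": 0.8, "dz": -0.4, "ax": 0, "ay": 0, "az": 0.376, "jaw": -0.14}]'

```text
time_s: 7.72
position: [414.5, -62.3, 155.4]
ee_rot: [-179.8, 0.1, 110.7]
force: [0.2, 0.1, 0.2]
width: 37.4
finger_force: 35.5
```

```bash
cat > m.py <<'E'
from h import *
import sys
s,f,W=wrist(sys.argv[1]);print(s["time_s"],s["position"],s["ee_rot"],s["width"],s["force"],s["finger_force"])
R=Ro.from_euler("xyz",s["ee_rot"],degrees=True).as_matrix()
Q=(W-s["position"])@R
q=Q[(abs(Q[...,1])<15)&(abs(Q[...,0])<14)&(Q[...,2]>-32)&(Q[...,2]<-20)]
for _ in range(8):
    k=np.linalg.lstsq(np.c_[q[:,:2],np.ones(len(q))],q[:,2],rcond=None)[0];r=q[:,2]-np.c_[q[:,:2],np.ones(len(q))]@k
    if len(q[abs(r)<1])>200:q=q[abs(r)<max(1,1.5*r.std())]
print("held: slopes deg",np.degrees(k[:2]).round(2),"front z",k[2].round(1),"x range",np.percentile(q[:,0],[1,99]).round(1),"n",len(q))
P=W.reshape(-1,3);t=P[(P[:,2]>17)&(P[:,2]<28)&(abs(P[:,0]-422)<70)&(abs(P[:,1]+83)<70)]
print("tray rim",cv2.minAreaRect(t[:,:2].astype(np.float32)),np.median(t[:,2]),len(t))
fl=P[(abs(P[:,0]-422)<20)&(abs(P[:,1]+83)<20)&(P[:,2]<15)];print("floor z",np.median(fl[:,2]) if len(fl) else None)
E
python3 m.py w4
```

```text
7.7167 [414.54107106 -62.34816957 155.37356376] [-1.79831560e+02  1.22745954e-01  1.10691486e+02] 37.37835469134944 [0.18337251 0.1026134  0.15430395] 35.472766757011414
held: slopes deg [ 0.09 -0.07] front z -26.4 x range [-7.7  9.3] n 3831
tray rim ((415.3303527832031, -66.8179702758789), (100.27700805664062, 52.093536376953125), 20.34149742126465) 20.56309689710534 1696
floor z 2.9174188971729507
```

View pics/w4.png

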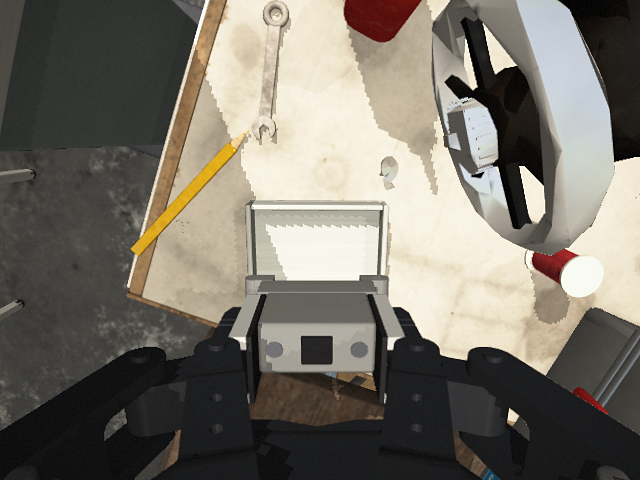

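>>> send_rows --increments '[{"dx": 0.007, "dy": -0.027, "dz": -0.1, "ax": 0, "ay": 0, "az": -0.003, "jaw": -0.14}, {"dx": 0.007, "dy": -0.027, "dz": -0.25, "ax": 0, "ay": 0, "az": -0.003, "jaw": -0.14}, {"dx": 0.007, "dy": -0.027, "dz": -0.4, "ax": 0, "ay": 0, "az": -0.003, "jaw": -0.14}, {"dx": 0.007, "dy": -0.027, "dz": -0.55, "ax": 0, "ay": 0, "az": -0.003, "jaw": -0.14}, {"dx": 0.007, "dy": -0.027, "dz": -0.68, "ax": 0, "ay": 0, "az": -0.003, "jaw": -0.14}, {"dx": 0.007, "dy": -0.027, "dz": -0.77, "ax": 0, "ay": 0, "az": -0.003, "jaw": -0.14}, {"dx": 0.007, "dy": -0.027, "dz": -0.82, "ax": 0, "ay": 0, "az": -0.003, "jaw": -0.14}, {"dx": 0.007, "dy": -0.027, "dz": -0.83, "ax": 0, "ay": 0, "az": -0.003, "jaw": -0.14}, {"dx": 0.007, "dy": -0.027, "dz": -0.83, "ax": 0, "ay": 0, "az": -0.003, "jaw": -0.14}]'

```text
time_s: 8.52
position: [417.5, -68.5, 32.8]
ee_rot: [-179.9, 0.2, 110.1]
force: [0.2, 1.0, -0.5]
width: 37.0
finger_force: 35.5
```

>>> send_rows --increments '[{"dx": 0, "dy": 0, "dz": -0.01, "ax": 0, "ay": 0, "az": 0, "jaw": -0.14}, {"dx": 0, "dy": 0, "dz": -0.02, "ax": 0, "ay": 0, "az": 0, "jaw": -0.14}, {"dx": 0, "dy": 0, "dz": -0.03, "ax": 0, "ay": 0, "az": 0, "jaw": -0.14}, {"dx": 0, "dy": 0, "dz": -0.03, "ax": 0, "ay": 0, "az": 0, "jaw": -0.14}]'

```text
time_s: 8.85
position: [417.6, -68.0, 28.7]
ee_rot: [-180.0, 0.3, 110.2]
force: [0.2, -0.2, -0.8]
width: 37.3
finger_force: 35.5
```

>>> send_rows --increments '[{"dx": 0, "dy": 0, "dz": -0.008, "ax": 0, "ay": 0, "az": 0, "jaw": -0.14}, {"dx": 0, "dy": 0, "dz": -0.016, "ax": 0, "ay": 0, "az": 0, "jaw": -0.14}, {"dx": 0, "dy": 0, "dz": -0.02, "ax": 0, "ay": 0, "az": 0, "jaw": -0.14}, {"dx": 0, "dy": 0, "dz": -0.02, "ax": 0, "ay": 0, "az": 0, "jaw": -0.14}]'

```text
time_s: 9.18
position: [417.1, -67.8, 25.3]
ee_rot: [-179.9, 0.2, 110.2]
force: [0.5, 1.0, 0.0]
width: 37.2
finger_force: 35.5
```

>>> send_rows --increments '[{"dx": 0, "dy": 0, "dz": -0.004, "ax": 0, "ay": 0, "az": 0, "jaw": -0.14}, {"dx": 0, "dy": 0, "dz": -0.008, "ax": 0, "ay": 0, "az": 0, "jaw": -0.14}, {"dx": 0, "dy": 0, "dz": -0.008, "ax": 0, "ay": 0, "az": 0, "jaw": -0.14}, {"dx": 0, "dy": 0, "dz": -0.008, "ax": 0, "ay": 0, "az": 0, "jaw": -0.14}]'

```text
time_s: 9.52
position: [417.2, -67.9, 24.1]
ee_rot: [-179.9, 0.2, 110.2]
force: [0.9, 0.3, -0.4]
width: 37.7
finger_force: 35.5
```

>>> send_rows --increments '[{"dx": 0, "dy": 0, "dz": -0.004, "ax": 0, "ay": 0, "az": 0, "jaw": -0.14}, {"dx": 0, "dy": 0, "dz": -0.008, "ax": 0, "ay": 0, "az": 0, "jaw": -0.14}, {"dx": 0, "dy": 0, "dz": -0.008, "ax": 0, "ay": 0, "az": 0, "jaw": -0.14}]'

```text
time_s: 9.77
position: [417.3, -68.0, 23.6]
ee_rot: [-180.0, 0.3, 110.2]
force: [-2.2, 1.0, 8.4]
width: 37.6
finger_force: 36.6
```

>>> send_rows --increments '[{"dx": 0, "dy": 0, "dz": 0.003, "ax": 0, "ay": 0, "az": 0, "jaw": -0.125}, {"dx": 0, "dy": 0, "dz": 0.003, "ax": 0, "ay": 0, "az": 0, "jaw": -0.115}, {"dx": 0, "dy": 0, "dz": 0.003, "ax": 0, "ay": 0, "az": 0, "jaw": -0.1}, {"dx": 0, "dy": 0, "dz": 0.003, "ax": 0, "ay": 0, "az": 0, "jaw": -0.05}, {"dx": 0, "dy": 0, "dz": 0.003, "ax": 0, "ay": 0, "az": 0, "jaw": 0.1}, {"dx": 0, "dy": 0, "dz": 0.003, "ax": 0, "ay": 0, "az": 0, "jaw": 0.3}, {"dx": 0, "dy": 0, "dz": 0.003, "ax": 0, "ay": 0, "az": 0, "jaw": 0.45}, {"dx": 0, "dy": 0, "dz": 0.003, "ax": 0, "ay": 0, "az": 0, "jaw": 0.45}, {"dx": 0, "dy": 0, "dz": 0.1, "ax": 0, "ay": 0, "az": 0, "jaw": 0.45}, {"dx": 0, "dy": 0, "dz": 0.3, "ax": 0, "ay": 0, "az": 0, "jaw": 0.45}, {"dx": 0, "dy": 0, "dz": 0.6, "ax": 0, "ay": 0, "az": 0, "jaw": 0.45}, {"dx": 0, "dy": 0, "dz": 1, "ax": 0, "ay": 0, "az": 0, "jaw": 0.45}]'

```text
time_s: 10.77
position: [415.9, -67.4, 152.0]
ee_rot: [-179.8, 0.1, 110.2]
force: [-0.0, -0.3, 0.9]
width: 61.8
finger_force: 0.0
```

Run:
```python
from h import *
s,f,W=wrist("w5");print(s["time_s"],s["position"],s["ee_rot"],s["width"],s["joint_vel"].round(1))
P=W.reshape(-1,3);P=P[~np.isnan(P).any(1)]
a=np.radians(20.4);L=(P[:,:2]-[422.3,-84.5])@np.array([[np.cos(a),-np.sin(a)],[np.sin(a),np.cos(a)]])
m=(abs(L)<60).all(1)&(P[:,2]<80);L=np.c_[L,P[:,2]][m]
t=L[L[:,2]>42];k=np.linalg.lstsq(np.c_[t[:,:2],np.ones(len(t))],t[:,2],rcond=None)[0]
print("front",np.percentile(t,[1,50,99],axis=0).round(1),"slopes deg",np.degrees(k[:2]).round(2))
r=L[(L[:,2]>17)&(L[:,2]<26)];print("rim in tray frame",np.percentile(r,[1,99],axis=0).round(1))
```

```text
10.7667 [415.85791434 -67.43814085 152.00711438] [-1.79823733e+02  1.33729892e-01  1.10206404e+02] 61.8111599740395 [ -0.1 -25.9  50.6  73.5   0.   -0. ]
front [[-18.    9.2  42.9]
 [  0.7  18.9  49.9]
 [ 19.4  26.7  51.7]] slopes deg [ 0.06 -5.86]
rim in tray frame [[-50.2 -46.8  17.2]
 [ 49.3  44.9  24.2]]
```

View pics/w5.png

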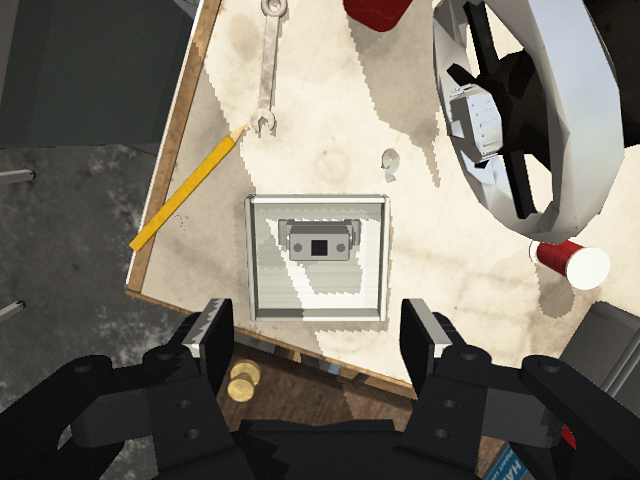

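>>> send_rows --increments '[{"dx": 0.45, "dy": -1, "dz": 0.3, "ax": 0, "ay": 0, "az": -0.374, "jaw": 0.45}, {"dx": 0.45, "dy": -1, "dz": 0.3, "ax": 0, "ay": 0, "az": -0.374, "jaw": 0.45}, {"dx": 0.45, "dy": -1, "dz": 0.3, "ax": 0, "ay": 0, "az": -0.374, "jaw": 0.45}, {"dx": 0.45, "dy": -1, "dz": 0.3, "ax": 0, "ay": 0, "az": -0.374, "jaw": 0.45}, {"dx": 0.45, "dy": -1, "dz": 0.3, "ax": 0, "ay": 0, "az": -0.374, "jaw": 0.45}, {"dx": 0.45, "dy": -1, "dz": 0.3, "ax": 0, "ay": 0, "az": -0.374, "jaw": 0.45}]'

```text
time_s: 11.32
position: [485.9, -220.6, 196.5]
ee_rot: [180.0, 0.3, 76.3]
force: [0.3, -0.3, 0.5]
width: 62.0
finger_force: 0.0
```

>>> send_rows --increments '[{"dx": 0, "dy": -0.3, "dz": -0.2, "ax": -0.0645, "ay": -0.27, "az": 0, "jaw": 0.45}, {"dx": 0, "dy": -0.3, "dz": -0.2, "ax": -0.0645, "ay": -0.27, "az": 0, "jaw": 0.45}, {"dx": 0, "dy": -0.3, "dz": -0.2, "ax": -0.0645, "ay": -0.27, "az": 0, "jaw": 0.45}, {"dx": 0, "dy": -0.3, "dz": -0.2, "ax": -0.0645, "ay": -0.27, "az": 0, "jaw": 0.45}, {"dx": 0, "dy": -0.3, "dz": -0.2, "ax": -0.0645, "ay": -0.27, "az": 0, "jaw": 0.45}, {"dx": 0, "dy": -0.3, "dz": -0.2, "ax": -0.0645, "ay": -0.27, "az": 0, "jaw": 0.45}, {"dx": 0, "dy": -0.3, "dz": -0.2, "ax": -0.0645, "ay": -0.27, "az": 0, "jaw": 0.45}]'

```text
time_s: 11.9
position: [485.5, -263.0, 167.4]
ee_rot: [155.1, 0.3, 76.5]
force: [0.5, -0.3, -0.2]
width: 62.0
finger_force: 0.0
```

>>> send_rows --increments '[{"dx": 0.1, "dy": -0.018, "dz": -0.21, "ax": 0, "ay": 0, "az": 0, "jaw": 0.45}, {"dx": 0.196, "dy": -0.035, "dz": -0.415, "ax": 0, "ay": 0, "az": 0, "jaw": 0.45}, {"dx": 0.196, "dy": -0.035, "dz": -0.415, "ax": 0, "ay": 0, "az": 0, "jaw": 0.45}, {"dx": 0.196, "dy": -0.035, "dz": -0.415, "ax": 0, "ay": 0, "az": 0, "jaw": 0.45}]'

```text
time_s: 12.23
position: [514.8, -267.4, 102.5]
ee_rot: [155.3, 0.1, 76.6]
force: [0.2, -0.7, 0.8]
width: 62.1
finger_force: 0.0
```

Run:
```python
from h import *
s,f,W=wrist("w6");print(s["position"],s["ee_rot"])
R=Ro.from_euler("xyz",s["ee_rot"],degrees=True).as_matrix();Q=((W-s["position"])@R).reshape(-1,3)
q=Q[(abs(Q[:,0])<16)&(abs(Q[:,1])<25)&(Q[:,2]>10)&(Q[:,2]<30)]
z=np.median(q[:,2]);q=q[abs(q[:,2]-z)<1.5]
print("nose in tool",np.percentile(q,[1,50,99],axis=0).round(1))
```

```text
[ 514.75497343 -267.39522758  102.46292254] [1.55303785e+02 1.26590379e-01 7.65867838e+01]
nose in tool [[ -9.5 -17.   16.9]
 [ -0.2   1.8  18.2]
 [  8.1  19.9  19.7]]
```

>>> send_rows --increments '[{"dx": 0.033, "dy": -0.008, "dz": -0.067, "ax": 0, "ay": 0, "az": 0, "jaw": 0.45}, {"dx": 0.066, "dy": -0.016, "dz": -0.134, "ax": 0, "ay": 0, "az": 0, "jaw": 0.45}, {"dx": 0.099, "dy": -0.024, "dz": -0.2, "ax": 0, "ay": 0, "az": 0, "jaw": 0.45}, {"dx": 0.13, "dy": -0.033, "dz": -0.265, "ax": 0, "ay": 0, "az": 0, "jaw": 0.45}, {"dx": 0.13, "dy": -0.033, "dz": -0.265, "ax": 0, "ay": 0, "az": 0, "jaw": 0.2}, {"dx": 0.13, "dy": -0.033, "dz": -0.265, "ax": 0, "ay": 0, "az": 0, "jaw": 0.05}, {"dx": 0.13, "dy": -0.033, "dz": -0.265, "ax": 0, "ay": 0, "az": 0, "jaw": 0.0}, {"dx": 0.13, "dy": -0.033, "dz": -0.265, "ax": 0, "ay": 0, "az": 0, "jaw": -0.05}, {"dx": 0.13, "dy": -0.033, "dz": -0.265, "ax": 0, "ay": 0, "az": 0, "jaw": -0.08}, {"dx": 0.13, "dy": -0.033, "dz": -0.265, "ax": 0, "ay": 0, "az": 0, "jaw": -0.1}, {"dx": 0.13, "dy": -0.033, "dz": -0.265, "ax": 0, "ay": 0, "az": 0, "jaw": -0.12}, {"dx": 0.13, "dy": -0.033, "dz": -0.265, "ax": 0, "ay": 0, "az": 0, "jaw": -0.12}]'

```text
time_s: 13.28
position: [533.7, -273.3, 64.9]
ee_rot: [155.0, 0.2, 76.4]
force: [-3.3, 0.5, 4.9]
width: 37.8
finger_force: 11.4
```

>>> send_rows --increments '[{"dx": 0, "dy": 0, "dz": 0, "ax": 0, "ay": 0, "az": 0, "jaw": -0.14}, {"dx": 0, "dy": 0, "dz": 0, "ax": 0, "ay": 0, "az": 0, "jaw": -0.14}, {"dx": 0, "dy": 0, "dz": 0, "ax": 0, "ay": 0, "az": 0, "jaw": -0.14}]'

```text
time_s: 13.53
position: [533.7, -273.3, 65.0]
ee_rot: [155.0, 0.2, 76.4]
force: [-3.9, 1.8, 6.2]
width: 37.6
finger_force: 33.4
```

>>> send_rows --increments '[{"dx": -0.007, "dy": 0.0017, "dz": 0.015, "ax": 0, "ay": 0, "az": 0, "jaw": -0.14}, {"dx": -0.014, "dy": 0.0033, "dz": 0.03, "ax": 0, "ay": 0, "az": 0, "jaw": -0.14}, {"dx": -0.021, "dy": 0.005, "dz": 0.045, "ax": 0, "ay": 0, "az": 0, "jaw": -0.14}, {"dx": -0.028, "dy": 0.0067, "dz": 0.06, "ax": 0, "ay": 0, "az": 0, "jaw": -0.14}, {"dx": -0.034, "dy": 0.008, "dz": 0.075, "ax": 0, "ay": 0, "az": 0, "jaw": -0.14}, {"dx": -0.041, "dy": 0.01, "dz": 0.09, "ax": 0, "ay": 0, "az": 0, "jaw": -0.14}, {"dx": -0.07, "dy": 0.017, "dz": 0.16, "ax": 0, "ay": 0, "az": 0, "jaw": -0.14}, {"dx": -0.12, "dy": 0.029, "dz": 0.27, "ax": 0, "ay": 0, "az": 0, "jaw": -0.14}, {"dx": -0.17, "dy": 0.041, "dz": 0.38, "ax": 0, "ay": 0, "az": 0, "jaw": -0.14}, {"dx": -0.24, "dy": 0.058, "dz": 0.53, "ax": 0, "ay": 0, "az": 0, "jaw": -0.14}, {"dx": -0.24, "dy": 0.058, "dz": 0.53, "ax": 0, "ay": 0, "az": 0, "jaw": -0.14}]'

```text
time_s: 14.45
position: [498.1, -265.4, 148.1]
ee_rot: [154.8, 0.4, 76.4]
force: [0.8, -1.2, -0.3]
width: 37.3
finger_force: 34.4
```

>>> send_rows --increments '[{"dx": -0.05, "dy": 0.05, "dz": 0.2, "ax": 0.01, "ay": 0.05, "az": 0, "jaw": -0.14}, {"dx": -0.1, "dy": 0.12, "dz": 0.4, "ax": 0.02, "ay": 0.1, "az": 0, "jaw": -0.14}, {"dx": -0.15, "dy": 0.2, "dz": 0.5, "ax": 0.03, "ay": 0.15, "az": 0, "jaw": -0.14}, {"dx": -0.2, "dy": 0.3, "dz": 0.5, "ax": 0.045, "ay": 0.2, "az": 0, "jaw": -0.14}, {"dx": -0.25, "dy": 0.4, "dz": 0.5, "ax": 0.055, "ay": 0.23, "az": 0, "jaw": -0.14}, {"dx": -0.3, "dy": 0.47, "dz": 0.5, "ax": 0.0645, "ay": 0.27, "az": 0, "jaw": -0.14}, {"dx": -0.3, "dy": 0.5, "dz": 0.5, "ax": 0.0645, "ay": 0.27, "az": 0, "jaw": -0.14}]'

```text
time_s: 15.03
position: [453.0, -188.6, 218.1]
ee_rot: [-179.8, 0.2, 76.6]
force: [0.9, -0.6, -0.1]
width: 37.7
finger_force: 34.4
```

>>> send_rows --increments '[{"dx": -0.02, "dy": 0.1, "dz": 0, "ax": 0, "ay": 0, "az": 0.06, "jaw": -0.14}, {"dx": -0.05, "dy": 0.2, "dz": -0.1, "ax": 0, "ay": 0, "az": 0.12, "jaw": -0.14}, {"dx": -0.08, "dy": 0.3, "dz": -0.2, "ax": 0, "ay": 0, "az": 0.19, "jaw": -0.14}, {"dx": -0.11, "dy": 0.42, "dz": -0.3, "ax": 0, "ay": 0, "az": 0.26, "jaw": -0.14}, {"dx": -0.14, "dy": 0.52, "dz": -0.4, "ax": 0, "ay": 0, "az": 0.33, "jaw": -0.14}, {"dx": -0.16, "dy": 0.58, "dz": -0.4, "ax": 0, "ay": 0, "az": 0.376, "jaw": -0.14}, {"dx": -0.16, "dy": 0.58, "dz": -0.4, "ax": 0, "ay": 0, "az": 0.376, "jaw": -0.14}, {"dx": -0.16, "dy": 0.58, "dz": -0.4, "ax": 0, "ay": 0, "az": 0.376, "jaw": -0.14}]'

```text
time_s: 15.7
position: [428.8, -102.4, 158.7]
ee_rot: [180.0, 0.3, 110.3]
force: [0.3, 0.5, -0.0]
width: 37.2
finger_force: 34.3
```

```bash
python3 m.py w7
```

```text
15.7 [ 428.78997373 -102.3990073   158.70120105] [179.98030888   0.30317751 110.3103383 ] 37.20469431765191 [ 0.28169853  0.47960208 -0.0283329 ] 34.28166747093201
held: slopes deg [0.26 0.05] front z -23.9 x range [-7.7  9.6] n 3797
tray rim ((422.3140563964844, -85.75888061523438), (100.45011138916016, 92.50299835205078), 20.33156967163086) 20.59982531786798 3538
floor z 2.9650503742379044
```

View pics/w7.png

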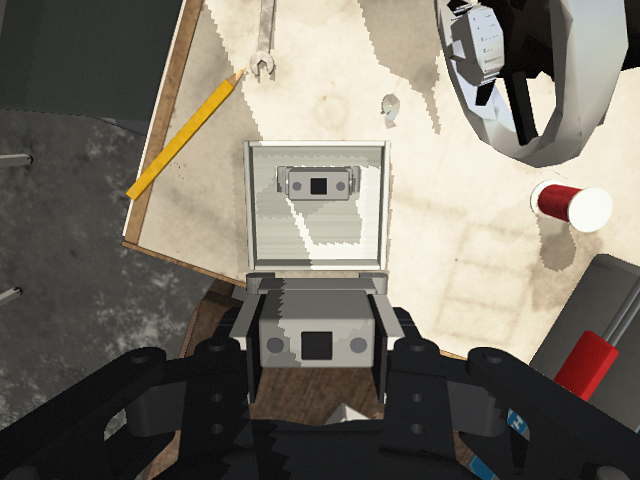

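>>> send_rows --increments '[{"dx": -0.008, "dy": -0.003, "dz": -0.1, "ax": 0, "ay": 0, "az": 0, "jaw": -0.14}, {"dx": -0.008, "dy": -0.003, "dz": -0.25, "ax": 0, "ay": 0, "az": 0, "jaw": -0.14}, {"dx": -0.008, "dy": -0.003, "dz": -0.4, "ax": 0, "ay": 0, "az": 0, "jaw": -0.14}, {"dx": -0.008, "dy": -0.003, "dz": -0.55, "ax": 0, "ay": 0, "az": 0, "jaw": -0.14}, {"dx": -0.008, "dy": -0.003, "dz": -0.68, "ax": 0, "ay": 0, "az": 0, "jaw": -0.14}, {"dx": -0.008, "dy": -0.003, "dz": -0.77, "ax": 0, "ay": 0, "az": 0, "jaw": -0.14}, {"dx": -0.008, "dy": -0.003, "dz": -0.82, "ax": 0, "ay": 0, "az": 0, "jaw": -0.14}, {"dx": -0.008, "dy": -0.003, "dz": -0.83, "ax": 0, "ay": 0, "az": 0, "jaw": -0.14}, {"dx": -0.008, "dy": -0.003, "dz": -0.83, "ax": 0, "ay": 0, "az": 0, "jaw": -0.14}, {"dx": -0.008, "dy": -0.003, "dz": -0.83, "ax": 0, "ay": 0, "az": 0, "jaw": -0.14}]'

```text
time_s: 16.58
position: [428.4, -103.6, 35.2]
ee_rot: [180.0, 0.3, 110.3]
force: [0.2, -0.8, -0.9]
width: 37.4
finger_force: 34.3
```

>>> send_rows --increments '[{"dx": 0, "dy": 0, "dz": -0.013, "ax": 0, "ay": 0, "az": 0, "jaw": -0.14}, {"dx": 0, "dy": 0, "dz": -0.026, "ax": 0, "ay": 0, "az": 0, "jaw": -0.14}, {"dx": 0, "dy": 0, "dz": -0.039, "ax": 0, "ay": 0, "az": 0, "jaw": -0.14}, {"dx": 0, "dy": 0, "dz": -0.046, "ax": 0, "ay": 0, "az": 0, "jaw": -0.14}, {"dx": 0, "dy": 0, "dz": -0.05, "ax": 0, "ay": 0, "az": 0, "jaw": -0.14}, {"dx": 0, "dy": 0, "dz": -0.05, "ax": 0, "ay": 0, "az": 0, "jaw": -0.14}]'

```text
time_s: 17.08
position: [427.3, -102.8, 26.7]
ee_rot: [-179.9, 0.2, 110.4]
force: [-0.2, -0.6, -0.4]
width: 37.2
finger_force: 34.3
```

>>> send_rows --increments '[{"dx": 0, "dy": 0, "dz": -0.004, "ax": 0, "ay": 0, "az": 0, "jaw": -0.14}, {"dx": 0, "dy": 0, "dz": -0.007, "ax": 0, "ay": 0, "az": 0, "jaw": -0.14}, {"dx": 0, "dy": 0, "dz": -0.007, "ax": 0, "ay": 0, "az": 0, "jaw": -0.14}]'

```text
time_s: 17.33
position: [427.5, -102.9, 26.0]
ee_rot: [-180.0, 0.2, 110.4]
force: [-1.5, 0.9, 3.2]
width: 36.9
finger_force: 34.8
```

Contact felt (3 N); release and lift.

>>> send_rows --increments '[{"dx": 0, "dy": 0, "dz": 0, "ax": 0, "ay": 0, "az": 0, "jaw": -0.125}, {"dx": 0, "dy": 0, "dz": 0, "ax": 0, "ay": 0, "az": 0, "jaw": -0.115}, {"dx": 0, "dy": 0, "dz": 0, "ax": 0, "ay": 0, "az": 0, "jaw": -0.1}, {"dx": 0, "dy": 0, "dz": 0, "ax": 0, "ay": 0, "az": 0, "jaw": -0.05}, {"dx": 0, "dy": 0, "dz": 0, "ax": 0, "ay": 0, "az": 0, "jaw": 0.1}, {"dx": 0, "dy": 0, "dz": 0, "ax": 0, "ay": 0, "az": 0, "jaw": 0.3}, {"dx": 0, "dy": 0, "dz": 0, "ax": 0, "ay": 0, "az": 0, "jaw": 0.45}, {"dx": 0, "dy": 0, "dz": 0, "ax": 0, "ay": 0, "az": 0, "jaw": 0.45}, {"dx": 0, "dy": 0, "dz": 0.1, "ax": 0, "ay": 0, "az": 0, "jaw": 0.45}, {"dx": 0, "dy": 0, "dz": 0.3, "ax": 0, "ay": 0, "az": 0, "jaw": 0.45}, {"dx": 0, "dy": 0, "dz": 0.6, "ax": 0, "ay": 0, "az": 0, "jaw": 0.45}, {"dx": 0, "dy": 0, "dz": 1, "ax": 0, "ay": 0, "az": 0, "jaw": 0.45}]'

```text
time_s: 18.33
position: [426.1, -102.3, 154.7]
ee_rot: [-179.8, 0.1, 110.4]
force: [0.5, -0.9, 0.2]
width: 62.0
finger_force: 0.0
```

>>> send_rows --increments '[{"dx": 0, "dy": -0.3, "dz": 0.2, "ax": 0, "ay": 0, "az": 0, "jaw": 0.45}, {"dx": 0, "dy": -0.3, "dz": 0.2, "ax": 0, "ay": 0, "az": 0, "jaw": 0.45}, {"dx": 0, "dy": -0.3, "dz": 0.2, "ax": 0, "ay": 0, "az": 0, "jaw": 0.45}, {"dx": 0, "dy": -0.3, "dz": 0.2, "ax": 0, "ay": 0, "az": 0, "jaw": 0.45}, {"dx": 0, "dy": -0.3, "dz": 0.2, "ax": 0, "ay": 0, "az": 0, "jaw": 0.45}]'

```text
time_s: 18.75
position: [426.2, -147.0, 182.5]
ee_rot: [-179.8, 0.1, 110.4]
force: [-0.9, 0.9, -0.8]
width: 62.0
finger_force: 0.0
```

Run:
```python
from h import *
s,f,W=wrist("w8");print(s["time_s"],s["position"],s["force"])
P=W.reshape(-1,3);P=P[~np.isnan(P).any(1)]
a=np.radians(20.4);L=(P[:,:2]-[422.3,-85.8])@np.array([[np.cos(a),-np.sin(a)],[np.sin(a),np.cos(a)]])
m=(abs(L)<60).all(1)&(P[:,2]>46)&(P[:,2]<60);L=np.c_[L,P[:,2]][m]
for t in(L[L[:,1]>0],L[L[:,1]<0]):
    t=t[t[:,2]>np.percentile(t[:,2],60)-1.5]
    k=np.linalg.lstsq(np.c_[t[:,:2],np.ones(len(t))],t[:,2],rcond=None)[0]
    print(np.percentile(t,[1,50,99],axis=0).round(1),np.degrees(k[:2]).round(1))
g=bot.grab_frame("top")["pixels"];a=cv2.resize(f["pixels"],(600,450));b=cv2.resize(g[160:310,290:510],None,fx=.9,fy=.9)
a[:b.shape[0],:b.shape[1]]=b;cv2.imwrite("pics/fin.png",a)
```

```text
18.75 [ 426.21632313 -146.9777905   182.50974976] [-0.89361844  0.89304008 -0.83503581]
[[-17.4  10.3  48.7]
 [  1.   19.1  50. ]
 [ 19.7  27.3  52. ]] [0.1 0.5]
[[-20.1 -25.8  48.7]
 [ -1.8 -17.   50. ]
 [ 16.8  -8.4  52. ]] [-0.1  0. ]
```

View pics/fin.png

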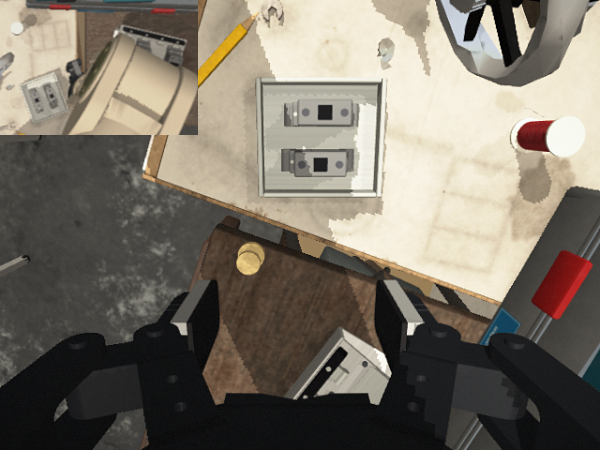

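Both narrow modules are upright in the tray, at (320,112) and (320,162). The knob at (250,258) and the reel are where they were, so I'm handing in.

```bash
python3 -c "
from rig import bot
print(bot.sign_off())"
```

```text
the job is handed in; nothing more can be done
None
```

Both narrow modules were pulled off the rail and stand upright in the tray, at about y = +19 and -17 mm in its frame, and the job is handed in; the wide modules were not touched, but I did not re-measure them before handing in.

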